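# Close the records case, then press the flask on the touch mixer

## Robot

A 6-joint arm with a two-finger parallel gripper is mounted at the origin on the work surface. World frame = base frame: x ahead of the robot, y to its left, z up, the work surface at z = 0. Lengths are in m, angles in degrees, forces in N, time in s.
With the tool pointing down it reaches from about 0.375 to 0.9 m from the base axis. Payload 3.1 kg.
Tool frame: the origin (TCP) lies at the very end of the fingers, on their centre line; the grasp point (between the pads) lies 19 mm behind it (arm.tcp_to_grasp is the z of the grasp point in the tool frame, in m); z points along the fingers, y is the direction in which the jaws open and shut (so a half turn about z gives the same grasp; the last joint's range is limited). The gripper opens to 87 mm and grips with 3 to 60 N. Pads are 19 mm wide; open, the fingers measure 117 mm over their backs; the gripper's body (75 mm by 190 mm) begins 51 mm behind the grasp point.
Start: joints at [-76.06, 30.224, 82.088, -0, 67.689, -10.227], TCP at [0.256, -0.57, 0.223] pointing down, gripper open.
Joint ranges: [-176.69, 176.69], [-43.24, 126.21], [12.49, 139.97], [-82, 262], [0, 151.66], [-163.58, 163.58]. Speed limits (degrees/s): [159.86, 159.86, 180, 180, 180, 180].

## Interface

Orientations are given as a 3x3 rotation matrix whose columns are the frame's x, y, z axes.
In Python, from workcell import status, imaging, workorder, arm gives the robot as it stands.
- The arm moves only by the tool arm_command, never from a script. Its argument "motion" is a list of rows, each a list of 7 numbers: the turn, a rotation vector about the world's x, y, z in degrees, then the shift along the world's x, y, z in mm, then the gripper's target within -1 to 1 (shut at 1, half-way at 0, fully open at -1). In form: [[wx, wy, wz, tx, ty, tz, fingers], ...]. A call has 1 to 10 rows; each row is the pose to reach, as a shift and turn from the pose measured when the call began; what a row does not reach only later rows make up. A row lasts 1/12 s, in which the tool goes at most 41.7 mm and 7.16 degrees, less where a joint would pass 70% of its speed; a pose out of reach is approached as far as the arm can. A call with a gripper value outside its range is refused whole. The fingers move at their own pace and stop on an object; "squeeze" is the grip in N (left out, the last holds). Time passes only in rows, so rows that repeat a pose let the fingers close. It gives the time, the measured TCP pose, the force and the opening at its end, in the units of the state.
- status.state(): the state, without advancing time (a new reading comes with each control period).
- imaging.snapshot(name): name is "side" or "top" or "wrist"; returns (picture, depth): 480x640x3 uint8, blue, green, red; 480x640 float32, m along the optical axis (not along the pixel's ray), 0 where there is no reading.
- imaging.camera_model(name): a dict with "fx", "fy", "cx", "cy" (pixels), "rvec" (rotation vector, rad) and "tvec" (3), from world to camera coordinates, as OpenCV has them; the wrist camera has in their place "tool_from_camera" (4x4, takes a point from camera to tool coordinates, whose origin is the TCP and whose axes are the flange's). Camera axes: x right, y down, z forward; pixel columns grow to the right and rows downward; lengths in m; the calibration is good to about 2 mm. A picture is of the moment at which its call begins: read the wrist's pose just before it. camera_model takes no time and is no camera call.
- workorder.hand_in(): hands the job in, once; it reports no verdict.
The state is a dict: "time_s": time; "joint_pos": joint angles; "joint_vel": joint speeds; "joint_efforts": joint torques, N m; "position": TCP position; "eef_rot": TCP orientation; "ft_force": force on the tool from outside, world axes, zero at the start; "moment": the same for the moment, N m; "opening": opening from 0.0 (shut) to 1.0 (fully open).
Only numpy, scipy, OpenCV 4.12 (cv2) and the standard library are available. Lean on these libraries where they do the work, as an engineer would, in place of code of your own. Each camera call takes 0.05 s, during which the arm holds its last target.

## Task

First lower the open lid of the black document case until it is fully shut, without slamming it, so that nothing can splash on the booklets. Then take the round amber flask by its neck off its cork ring, keep it upright, seat it in the sprung ring cradle on top of the mixer, and press it gently straight down until the cradle has sunk most of the way to its stop. Finish like that: keep gripping the flask and holding the cradle pressed down, do not let go, and leave the booklet stack, the jar and the brush where they are.

Things in the scene. Friction and masses are not known exactly. Their poses are not given: they have to be found in the camera images.
- case: Black open-topped document case full of upright red booklets, fixed to the table: 180 mm (its x) by 220 mm (its y) by 95 mm high, walls 6 mm. Origin: centre of its underside, on the table. Its lid is hinged along the top of its +x side (the side away from the robot, yaw within 0.25 rad) and shuts over towards its -x side.
- lid (a joint): Angle of the case's lid in rad: 0 = fully shut, level on the case; 1.57 = standing upright; it starts between 1.0 and 1.45. A stiff hinge: the lid stays wherever it is left and has to be pushed all the way; about 1 to 2 N at its free edge. It can be pushed on its outer face (the face that looks up when shut, and away from the robot when open).
- lid_hinge (a point): Point on the lid's outer face at its hinged edge, in the middle of that edge; it turns with the lid. The hinge axis itself lies 6 mm from it along its -z, 95 mm above the table. Its x axis points along the lid from free edge to hinge, y along the hinge, z out of the lid's outer face.
- lid_edge (a point): Middle of the lid's free edge, on its outer face, 180 mm from lid_hinge; same axes as lid_hinge. The lid is a flat black panel 184 by 220 mm, 6 mm thick, with no knob; a lip along the free edge reaches 19 mm below its underface (inner side).
- mixer: White touch mixer, fixed to the table: housing 130 mm (x) by 150 mm (y), 64 mm high, with a grey round collar 92 mm across and 10 mm high on top. Origin: centre of its underside, on the table. The sprung cradle stands over its centre.
- cradle (a joint): How far the mixer's sprung ring cradle is pushed down, in m: 0 = up, 0.020 = on its stop. It moves straight down; the spring pushes back with about 4 N at the start and 12 N at the stop (400 N/m), so the flask's own weight barely moves it and it springs back when let go.
- cradle_seat (a point): Centre of the mouth of the ring cradle, level with the ring's top, 118 mm above the table when up; moves with the cradle. The bare metal ring on a coil spring is 80 mm across outside, 54 mm inside, 14 mm high. The flask's bulb sits in its mouth and centres itself, the bulb's centre then 29 mm above this point.
- stand: Cork ring lying on the table, fixed, in which the flask stands at the start: 100 mm across, hole 54 mm, 30 mm high. Origin: centre of its underside, on the table.
- flask: Round-bottomed amber glass flask with a black stopper, 0.2 to 0.4 kg, heavy at the bottom: ball-shaped bulb 80 mm across, neck 29 mm across from 80 to 126 mm above the bottom, a rim 35 mm across above that, top of the stopper 143 mm above the bottom. Origin: lowest point of the bulb; z points up along the neck. It starts upright in the cork ring with the origin 20 mm above the table.
- flask_center (a point): Centre of the flask's bulb, 40 mm above the flask's origin.
- flask_neck (a point): Point on the flask's axis in the neck, 108 mm above the flask's origin: a good height to grip. Axes as the flask's.
- booklets: Stack of eight red booklets, 156 by 111 mm, 68 mm high; bystander. Origin: centre of its underside.
- jar: White screw jar with a black cap, 64 mm across, 85 mm high; bystander. Origin: centre of its underside.
- brush: Flat brush with a wooden handle, 200 mm long, lying on the table on the right; bystander. Origin: middle of its length, on the table.

How it is judged:
By the outcome, as a careful person would: the job done as asked, in the order asked, and still so for the second after the job is handed in, while the arm keeps its last pose, push and grip.
It also fails if it takes over 59 s, if anything falls off the work surface, if the arm or the gripper's body presses on something with over 40 N, if the wrist force passes 120 N, or if a joint passes its speed limit or range.

## Working session

There is one attempt and no reset: what is moved stays moved. The work goes in short steps, Python scripts to look and compute and a tool call to move; the robot and the scene stay as the last step left them, time stands still between calls to the robot, and variables do not carry over. Pictures are saved under pics/ and viewed, and the job is handed in when it is done.

Besides the shell and the picture viewer there is one more tool, called by a JSON object that holds its "name" and its "arguments", one argument or row to a line. arm_command: Moves the arm, as the interface text tells. Its arguments: {"type":"object","properties":{"motion":{"type":"array"},"squeeze":{"type":"number"}},"required":["motion"]}

```bash
ls; mkdir -p pics; cat > h.py <<'E'
import numpy as np, cv2
from workcell import status, imaging, workorder, arm
def snap(n,fn=None):
    st=status.state(); p,d=imaging.snapshot(n)
    if fn: cv2.imwrite('pics/'+fn,p)
    return st,p,d
def cam(n,st=None):
    m=imaging.camera_model(n); K=np.array([[m['fx'],0,m['cx']],[0,m['fy'],m['cy']],[0,0,1]])
    if 'rvec' in m:
        R=cv2.Rodrigues(np.array(m['rvec'],float))[0]; t=np.array(m['tvec'],float).reshape(3)
        return K,R.T,-R.T@t   # K, world_from_cam R, cam centre
    T=np.eye(4);T[:3,:3]=np.array(st['eef_rot']).reshape(3,3);T[:3,3]=st['position']
    W=T@np.array(m['tool_from_camera']); return K,W[:3,:3],W[:3,3]
def ray(c,u,v):
    K,R,o=c; d=R@np.linalg.inv(K)@np.array([u,v,1.]); return o,d
def onz(c,u,v,z):
    o,d=ray(c,u,v); return o+d*(z-o[2])/d[2]
def dep(c,D,u,v):
    o,d=ray(c,u,v); return o+d*D[int(v),int(u)]
def cloud(c,D):
    K,R,o=c; v,u=np.mgrid[:480,:640]; P=np.stack([(u-K[0,2])/K[0,0]*D,(v-K[1,2])/K[1,1]*D,D],-1)
    return P@R.T+o
def tri(c1,p1,c2,p2):
    o1,d1=ray(c1,*p1);o2,d2=ray(c2,*p2);A=np.stack([d1,-d2],1);s=np.linalg.lstsq(A,o2-o1,rcond=None)[0]
    a=o1+d1*s[0];b=o2+d2*s[1];return (a+b)/2,np.linalg.norm(a-b)
E
python3 - <<'E'
from h import *
np.set_printoptions(precision=4,suppress=True)
for n in('side','top','wrist'):
    st,p,d=snap(n,n+'0.png'); c=cam(n,st); print(n,c[2],c[1][:,2],c[0][0,0],(d>0).mean())
print(status.state(), arm.tcp_to_grasp)
E
```

```text
pics
side [0.3156 0.5575 0.9934] [ 0.2516 -0.595  -0.7633] 458.4853382310766 0.9959928385416666
top [ 0.3323 -0.1271  1.6057] [ 0.1831  0.0046 -0.9831] 561.601005891872 0.9958919270833333
wrist [ 0.3202 -0.542   0.3832] [-0.2345 -0.103  -0.9666] 380.57029687336876 0.9956184895833333
{'time_s': 0.15, 'joint_pos': array([-76.0603,  30.267 ,  82.1397,  -0.0005,  67.6893, -10.2284]), 'joint_vel': array([ 0.0292, -0.0486, -0.1923,  0.0837, -0.0124, -0.1021]), 'joint_efforts': array([  0.0002, -44.043 , -17.6842,   0.0634,   0.0553,  -0.0001]), 'position': array([ 0.2558, -0.5697,  0.2218]), 'eef_rot': array([[ 0.9123,  0.4094, -0.0004],
       [ 0.4094, -0.9123,  0.0016],
       [ 0.0003, -0.0017, -1.    ]]), 'ft_force': array([-0.3452,  0.1683, -0.3645]), 'moment': array([-0.0283, -0.0527, -0.0036]), 'opening': 0.9992222454892304} -0.0187
```

View pics/side0.png

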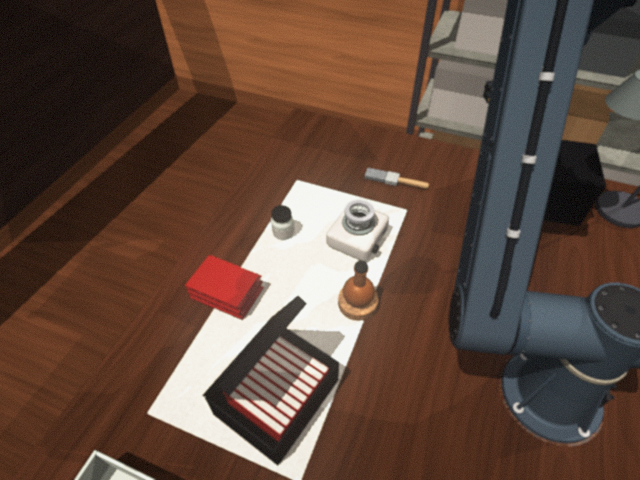

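View pics/top0.png

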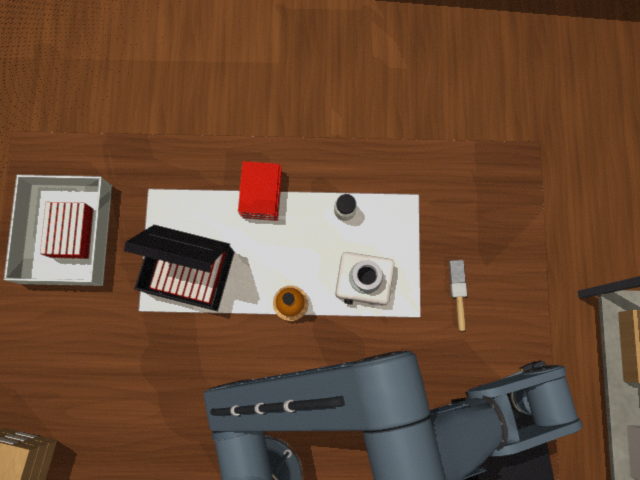

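Top view: case at about (185,268) with the lid leaning open towards image-up (+x), flask (290,300), mixer (367,277), jar (345,207), booklets (261,190), brush (459,295). I'll measure these from both views.

```bash
python3 - <<'E'
from h import *
np.set_printoptions(precision=4,suppress=True)
S={}
for n in('side','top'):
    st,p,d=snap(n); c=cam(n); S[n]=(p,d,c,cloud(c,d)); np.savez(f'{n}0.npz',p=p,d=d)
    P=S[n][3]; hsv=cv2.cvtColor(p,cv2.COLOR_BGR2HSV)
    # amber + stopper in flask ROI
    x0,y0,x1,y1={'side':(335,255,385,325),'top':(265,278,315,330)}[n]
    roi=np.zeros(d.shape,bool);roi[y0:y1,x0:x1]=1
    H,Sa,V=cv2.split(hsv)
    am=roi&(H>3)&(H<16)&(Sa>150)&(P[...,2]>0.035)
    v,u=np.nonzero(am);print(n,'amber px',am.sum(),'bbox',u.min(),u.max(),v.min(),v.max(),'cen',u.mean(),v.mean())
    Q=P[am]
    # sphere fit
    A=np.c_[2*Q,np.ones(len(Q))];s=np.linalg.lstsq(A,(Q**2).sum(1),rcond=None)[0];print(' sphere',s[:3],np.sqrt(s[3]+s[:3]@s[:3]))
    st_=roi&(P[...,2]>0.125);print(' stopper n',st_.sum(),np.median(P[st_],0),P[st_][:,2].max(), [f(P[st_][:,i]) for i in(0,1) for f in (np.min,np.max)])
    # mixer cradle
    x0,y0,x1,y1={'side':(320,190,395,262),'top':(330,245,400,310)}[n]
    roi=np.zeros(d.shape,bool);roi[y0:y1,x0:x1]=1
    for lo,hi in((.055,.07),(.07,.08),(.112,.13)):
        m=roi&(P[...,2]>lo)&(P[...,2]<hi);Q=P[m]
        if len(Q): print(' mixer',lo,len(Q),np.median(Q,0),cv2.minAreaRect((Q[:,:2]*1000).astype(np.float32)),cv2.minEnclosingCircle((Q[:,:2]*1000).astype(np.float32)))
    # black case and lid
    x0,y0,x1,y1={'side':(195,290,345,470),'top':(115,215,240,318)}[n]
    roi=np.zeros(d.shape,bool);roi[y0:y1,x0:x1]=1
    bl=roi&(V<60)
    m=bl&(P[...,2]>0.105);Q=P[m];ctr=Q.mean(0);w,vv=np.linalg.eigh(np.cov((Q-ctr).T));print(' lid',len(Q),ctr,'zmax',Q[:,2].max(),'n',vv[:,0],np.sqrt(w))
    m=roi&(P[...,2]>0.085)&(P[...,2]<0.1);Q=P[m];print(' rim',len(Q),cv2.minAreaRect((Q[:,:2]*1000).astype(np.float32)))
    print(' table z', np.median(P[210:230,300:320,2]) if n=='top' else '')
big=[]
for n,(x0,y0,x1,y1) in {'side':(190,185,400,470),'top':(110,150,420,330)}.items():
    r=cv2.resize(S[n][0][y0:y1,x0:x1],None,fx=2,fy=2,interpolation=cv2.INTER_CUBIC);cv2.imwrite(f'pics/{n}_crop.png',r)
E
```

```text
side amber px 173 bbox 348 371 281 298 cen 362.16184971098266 290.2774566473988
 sphere [ 0.4678 -0.0577  0.0697] 0.031431498831494147
 stopper n 264 [ 0.4671 -0.0512  0.1607] 0.9933905242679386 [np.float64(0.3155687868828087), np.float64(0.48698799088899675), np.float64(-0.07580263776644547), np.float64(0.5574625804878518)]
 mixer 0.055 1050 [ 0.5215 -0.2254  0.0635] ((541.103271484375, -264.03179931640625), (150.83657836914062, 129.06640625), 81.91826629638672) ((540.5116577148438, -266.06201171875), 92.49055480957031)
 mixer 0.07 388 [ 0.5406 -0.2508  0.0749] ((541.8917846679688, -263.9082946777344), (90.16598510742188, 90.46051025390625), 65.08012390136719) ((539.3082885742188, -265.4703369140625), 48.56523513793945)
 mixer 0.112 338 [ 0.5403 -0.2617  0.1181] ((540.8355712890625, -265.7313537597656), (80.2551498413086, 77.69353485107422), 68.64852142333984) ((542.7149658203125, -266.543212890625), 42.45735549926758)
 lid 1360 [0.5744 0.2822 0.2527] zmax 0.9933905242679386 n [ 0.8814 -0.2246  0.4156] [0.009  0.0402 0.1022]
 rim 1070 ((557.7584228515625, 232.4818115234375), (221.23
[... 552 characters left out ...]
270.6448974609375), 92.18932342529297)
 mixer 0.07 453 [ 0.5374 -0.2686  0.0744] ((542.7621459960938, -266.8480224609375), (136.81187438964844, 108.45391082763672), 84.1895523071289) ((541.4373168945312, -266.7132568359375), 76.19998931884766)
 mixer 0.112 379 [ 0.5417 -0.2696  0.1182] ((541.7166748046875, -270.07733154296875), (77.45257568359375, 78.33074951171875), 63.35354995727539) ((542.1184692382812, -270.29156494140625), 40.31096267700195)
 lid 2760 [0.5871 0.2193 0.2183] zmax 1.6056563606860144 n [ 0.968  -0.1362  0.2109] [0.021  0.0629 0.1348]
 rim 470 ((558.4449462890625, 229.88369750976562), (222.14779663085938, 185.37686157226562), 76.9634780883789)
 table z 0.0011964490491971347
```

```bash
sed -n 1,3p h.py >/dev/null
```

```text
(no output)
```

View pics/wrist0.png

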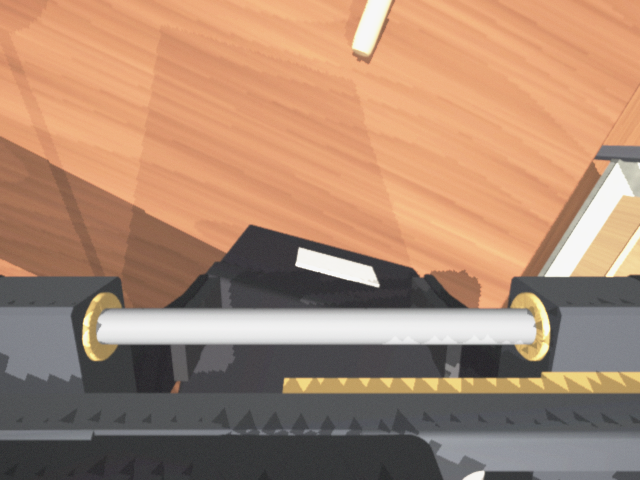

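Wrist view: mostly the gripper itself and bare wood, with nothing useful yet. Next I'll refine the lid plane and the flask axis.

```bash
python3 - <<'E'
from h import *
np.set_printoptions(precision=4,suppress=True)
for n in('side','top'):
    z=np.load(n+'0.npz');p,d=z['p'],z['d'];c=cam(n);P=cloud(c,d);V=p.max(2);ok=d>0
    x0,y0,x1,y1={'side':(195,290,345,470),'top':(115,215,240,318)}[n]
    roi=np.zeros(d.shape,bool);roi[y0:y1,x0:x1]=1
    m=roi&ok&(P[...,2]>0.115)&(P[...,2]<0.4)
    Q=P[m]; print(n,len(Q),Q.min(0),Q.max(0))
    yaw=-0.227; ex=np.array([np.cos(yaw),np.sin(yaw)]);ey=np.array([-ex[1],ex[0]])
    L=(Q[:,:2]-[.558,.231]);xl=L@ex;yl=L@ey
    for zz in np.arange(.12,.3,.02):
        s=(Q[:,2]>zz)&(Q[:,2]<zz+.02)
        if s.sum()>5: print('  z%.2f'%(zz+.01),s.sum(),'x',np.percentile(xl[s],[2,50,98]),'y',np.percentile(yl[s],[1,99]))
    # stopper top disc
    x0,y0,x1,y1={'side':(335,255,385,325),'top':(265,278,315,330)}[n]
    roi=np.zeros(d.shape,bool);roi[y0:y1,x0:x1]=1
    m=roi&ok&(P[...,2]>.155)&(P[...,2]<.2);Q=P[m];v,u=np.nonzero(m);(cc,r)=cv2.minEnclosingCircle((Q[:,:2]*1000).astype(np.float32))
    print(' stop top',len(Q),np.median(Q[:,2]),cc,r,'px',u.mean(),v.mean())
    m=roi&ok&(P[...,2]>.024)&(P[...,2]<.036);Q=P[m];print(' cork',len(Q),cv2.minEnclosingCircle((Q[:,:2]*1000).astype(np.float32)),np.median(Q[:,2]))
    m=roi&ok&(P[...,2]>.045)&(P[...,2]<.095);Q=P[m]
    A=np.c_[2*Q,np.ones(len(Q))];s=np.linalg.lstsq(A,(Q**2).sum(1),rcond=None)[0];print(' sphere',s[:3],np.sqrt(s[3]+s[:3]@s[:3]))
E
```

```text
side 2360 [0.5204 0.1119 0.115 ] [0.6632 0.3416 0.2649]
  z0.13 77 x [0.0707 0.076  0.0811] y [-0.1031  0.1115]
  z0.15 78 x [0.0605 0.066  0.071 ] y [-0.093   0.1115]
  z0.17 75 x [0.0499 0.0559 0.0607] y [-0.1041  0.1116]
  z0.19 102 x [0.0403 0.0457 0.0507] y [-0.0958  0.1112]
  z0.21 95 x [0.0297 0.0348 0.0398] y [-0.1046  0.1115]
  z0.23 102 x [0.0183 0.0238 0.0294] y [-0.1026  0.1112]
  z0.25 1462 x [-0.014  -0.0048  0.0163] y [-0.106   0.1107]
  z0.27 356 x [-0.001   0.0051  0.0083] y [-0.1044  0.1095]
 stop top 145 0.1622102447912801 (470.51080322265625, -59.470191955566406) 16.74394989013672 px 360.39310344827584 266.46206896551723
 cork 477 ((474.1065673828125, -105.78275299072266), 97.3912124633789) 0.030327717942472354
 sphere [ 0.4697 -0.0601  0.0609] 0.038988500700545
top 2713 [0.5212 0.1048 0.1153] [0.6627 0.3397 0.2667]
  z0.13 237 x [0.0707 0.0765 0.0828] y [-0.1095  0.1044]
  z0.15 231 x [0.0604 0.0663 0.0717] y [-0.11   0.106]
  z0.17 244 x [0.0498 0.0558 0.0616] y [-0.1098  0.1047]
  z0.19 243 x [0.04   0.0457 0.0513] y [-0.1102  0.1052]
  z0.21 273 x [0.0296 0.0354 0.041 ] y [-0.1103  0.1056]
  z0.23 287 x [0.0186 0.0246 0.03  ] y [-0.1105  0.1075]
  z0.25 981 x [-0.0129 -0.0001  0.0189] y [-0.1094  0.1068]
  z0.27 161 x [-0.0048  0.0055  0.0097] y [-0.1089  0.1035]
 stop top 129 0.16196479651265472 (470.1811218261719, -63.832801818847656) 16.703218460083008 px 288.2480620155039 298.2170542635659
 cork 299 ((470.3883972167969, -63.54842758178711), 50.111942291259766) 0.029913064138258783
 sphere [ 0.47   -0.0634  0.0608] 0.038729298164864
```

View pics/top_crop.png

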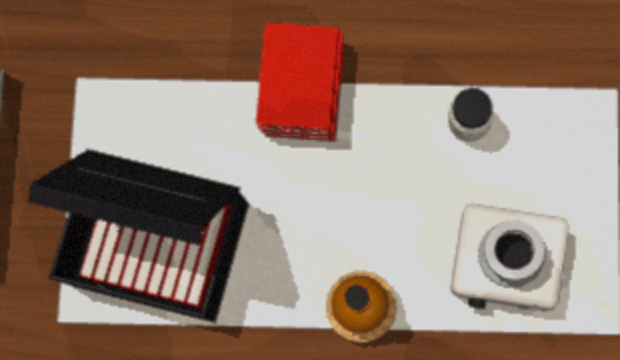

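View pics/side_crop.png

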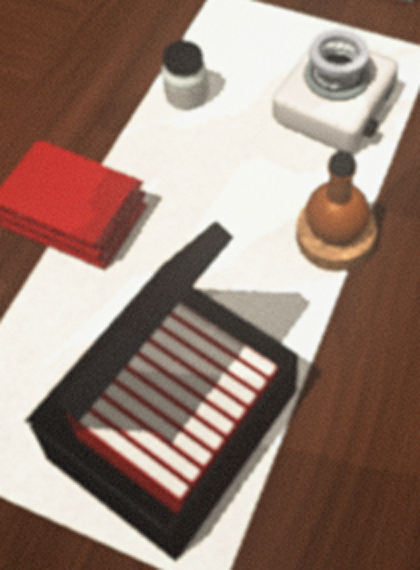

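{"name": "arm_command", "arguments": {
  "motion": [
    [0,0,-37,375,784,110,1],
    [0,0,-37,375,784,110,1],
    [0,0,-37,375,784,110,1],
    [0,0,-37,375,784,110,1],
    [0,0,-37,375,784,110,1],
    [0,0,-37,375,784,110,1],
    [0,0,-37,375,784,110,1],
    [0,0,-37,375,784,110,1],
    [0,0,-37,375,784,110,1],
    [0,0,-37,375,784,110,1]
  ]
}}

```text
time_s: 1.08
position: [0.434, -0.1966, 0.2748]
eef_rot: [[0.975, -0.222, 0.001], [-0.222, -0.975, 0.001], [0.0, -0.001, -1.0]]
ft_force: [-0.1, 0.5, -0.6]
opening: 0.319
```

{"name": "arm_command", "arguments": {
  "motion": [
    [0,0,0,197,411,60,1],
    [0,0,0,197,411,60,1],
    [0,0,0,197,411,60,1],
    [0,0,0,197,411,60,1],
    [0,0,0,197,411,60,1],
    [0,0,0,197,411,60,1],
    [0,0,0,197,411,60,1],
    [0,0,0,197,411,60,1],
    [0,0,0,197,411,60,1],
    [0,0,0,197,411,60,1]
  ]
}}

```text
time_s: 1.92
position: [0.612, 0.1763, 0.3292]
eef_rot: [[0.975, -0.222, 0.001], [-0.222, -0.975, 0.001], [0.0, -0.001, -1.0]]
ft_force: [0.2, -1.3, 0.7]
opening: 0.009
```

```bash
python3 - <<'E'
from h import *
snap('side','side1.png');snap('wrist','wrist1.png')
print(status.state()['position'])
E
cat > lid.py <<'E'
from h import *
import sys
yaw=-.227;ex=np.array([np.cos(yaw),np.sin(yaw),0]);C=np.array([.558,.231,0]);ez=np.array([0,0,1.])
def tcp(th,r=.15,gap=0):
    return C+ex*(.09-r*np.cos(th)+(.006+gap)*np.sin(th)+.0095)+ez*(.095+r*np.sin(th)+(.006+gap)*np.cos(th))
def lidrows(ths,r=.15,gap=0):
    p=np.array(status.state()['position']); 
    for t in ths: print('%.2f'%t,np.round((tcp(t,r,gap)-p)*1000).astype(int).tolist())
E
python3 -c "
from lid import *
lidrows([1.2,1.1,1.0])"
```

```text
[0.6138708  0.17985942 0.32940648]
1.20 [-6, 40, -92]
1.10 [-20, 43, -98]
1.00 [-33, 46, -105]
```

View pics/side1.png

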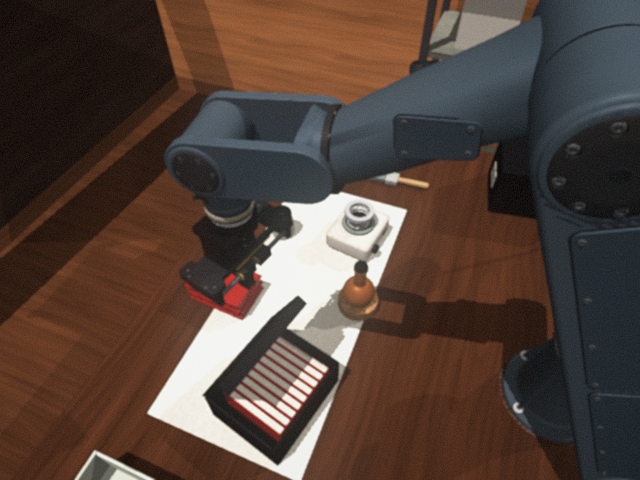

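View pics/wrist1.png

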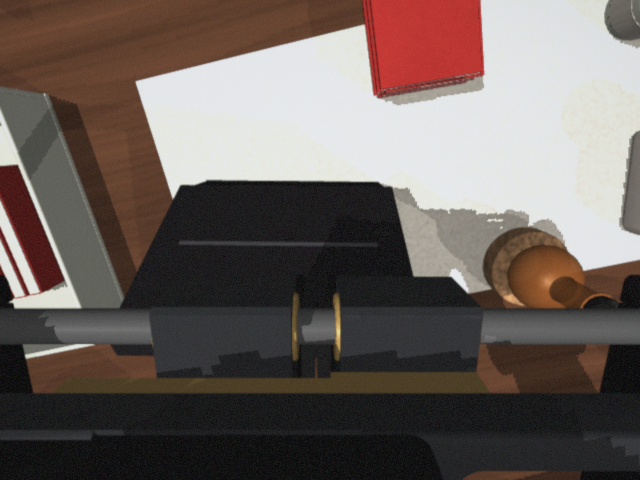

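Wrist view: the lid's outer face lies square to the fingers, spanning columns 180–385 at its hinge (row 182), with the flask at (545,275). I'll drop behind the lid.

{"name": "arm_command", "arguments": {
  "motion": [
    [0,0,0,8,36,0,1],
    [0,0,0,8,36,-20,1],
    [0,0,0,6,37,-50,1],
    [0,0,0,4,38,-80,1],
    [0,0,0,4,38,-98,1],
    [0,0,0,4,38,-98,1],
    [0,0,0,4,38,-98,1]
  ]
}}

```text
time_s: 2.6
position: [0.6171, 0.2171, 0.2304]
eef_rot: [[0.976, -0.217, 0.002], [-0.217, -0.976, 0.003], [0.001, -0.003, -1.0]]
ft_force: [0.7, -0.4, -0.3]
opening: 0.005
```

```bash
python3 -c "
from lid import *
snap('side','side2.png')
lidrows([1.2,1.15,1.1,1.05,1.0,.95,.9,.85,.8,.75,.7])"
```

```text
1.20 [-11, 2, 5]
1.15 [-18, 4, 2]
1.10 [-25, 5, -1]
1.05 [-31, 7, -4]
1.00 [-37, 8, -8]
0.95 [-44, 10, -12]
0.90 [-50, 11, -16]
0.85 [-56, 13, -20]
0.80 [-61, 14, -25]
0.75 [-66, 15, -30]
0.70 [-71, 16, -36]
```

View pics/side2.png

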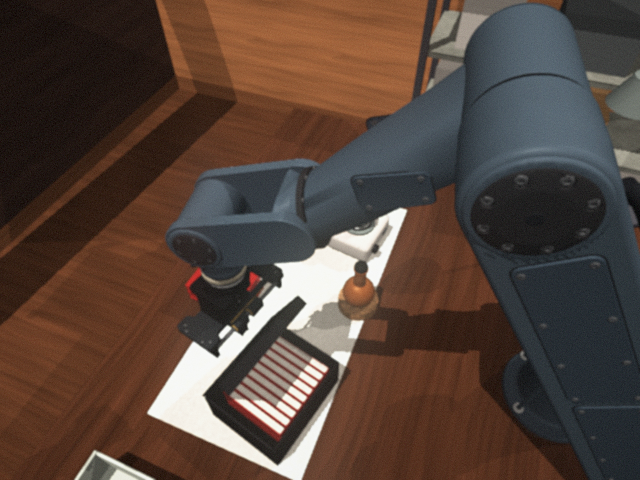

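The gripper is behind the lid at about (235,320), with its fingers hidden by the panel. Now I'll push along the arc.

{"name": "arm_command", "arguments": {
  "motion": [
    [0,0,0,-11,2,2,1],
    [0,0,0,-18,4,2,1],
    [0,0,0,-25,5,-1,1],
    [0,0,0,-31,7,-4,1],
    [0,0,0,-37,8,-8,1],
    [0,0,0,-44,10,-12,1],
    [0,0,0,-50,11,-16,1],
    [0,0,0,-56,13,-20,1],
    [0,0,0,-61,14,-25,1]
  ]
}}

```text
time_s: 3.4
position: [0.5566, 0.2316, 0.2066]
eef_rot: [[0.976, -0.217, 0.005], [-0.217, -0.976, 0.004], [0.004, -0.005, -1.0]]
ft_force: [-0.5, -0.2, 0.5]
opening: 0.005
```

```bash
python3 -c "
from lid import *
snap('side','side3.png')
lidrows(np.arange(.8,.25,-.05))"
```

```text
0.80 [3, 0, 1]
0.75 [-3, 1, -4]
0.70 [-8, 2, -9]
0.65 [-13, 3, -15]
0.60 [-17, 4, -21]
0.55 [-21, 5, -27]
0.50 [-25, 6, -33]
0.45 [-29, 7, -40]
0.40 [-32, 8, -46]
0.35 [-35, 8, -53]
0.30 [-38, 9, -60]
```

View pics/side3.png

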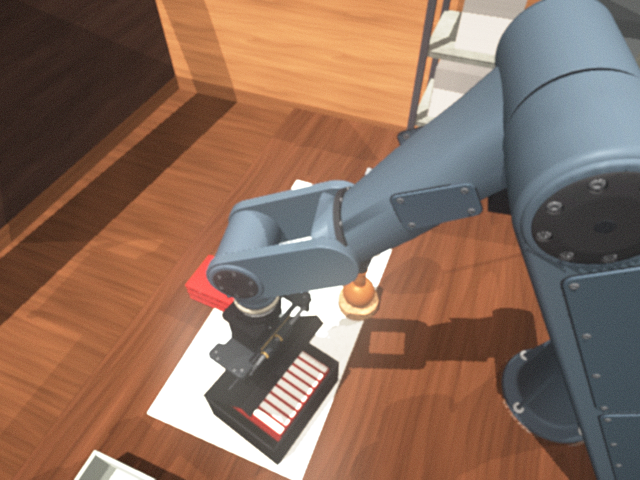

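The lid is coming down with the fingers (its edge now near (240,400)–(325,325)). I'll carry on along the arc.

{"name": "arm_command", "arguments": {
  "motion": [
    [0,0,0,-3,1,-4,1],
    [0,0,0,-8,2,-9,1],
    [0,0,0,-13,3,-15,1],
    [0,0,0,-17,4,-21,1],
    [0,0,0,-21,5,-27,1],
    [0,0,0,-25,6,-33,1],
    [0,0,0,-29,7,-40,1],
    [0,0,0,-32,8,-46,1],
    [0,0,0,-35,8,-53,1],
    [0,0,0,-38,9,-60,1]
  ]
}}

```text
time_s: 4.28
position: [0.5165, 0.2406, 0.1446]
eef_rot: [[0.976, -0.217, 0.001], [-0.217, -0.976, 0.003], [0.001, -0.004, -1.0]]
ft_force: [1.1, -1.4, 0.3]
opening: 0.002
```

```bash
python3 -c "
from lid import *
lidrows(np.arange(.3,-.11,-.04))"
```

```text
0.30 [1, 0, 0]
0.26 [-1, 0, -5]
0.22 [-3, 1, -11]
0.18 [-4, 1, -17]
0.14 [-5, 1, -23]
0.10 [-6, 1, -29]
0.06 [-7, 2, -35]
0.02 [-8, 2, -41]
-0.02 [-8, 2, -47]
-0.06 [-8, 2, -53]
-0.10 [-8, 2, -59]
```

{"name": "arm_command", "arguments": {
  "motion": [
    [0,0,0,-1,0,-5,1],
    [0,0,0,-3,1,-10,1],
    [0,0,0,-4,1,-15,1],
    [0,0,0,-5,1,-20,1],
    [0,0,0,-6,1,-24,1],
    [0,0,0,-7,2,-28,1],
    [0,0,0,-7,2,-32,1],
    [0,0,0,-8,2,-35,1],
    [0,0,0,-8,2,-38,1],
    [0,0,0,-8,2,-40,1]
  ]
}}

```text
time_s: 5.12
position: [0.5083, 0.2426, 0.1043]
eef_rot: [[0.976, -0.217, 0.001], [-0.217, -0.976, 0.003], [0.0, -0.003, -1.0]]
ft_force: [0.2, 0.3, -0.9]
opening: 0.003
```

{"name": "arm_command", "arguments": {
  "motion": [
    [0,0,0,0,0,-1,1],
    [0,0,0,0,0,-2,1],
    [0,0,0,0,0,-3,1],
    [0,0,0,0,0,-4,1],
    [0,0,0,0,0,-4,1]
  ]
}}

```text
time_s: 5.53
position: [0.5083, 0.2426, 0.1018]
eef_rot: [[0.976, -0.216, 0.001], [-0.216, -0.976, 0.003], [0.0, -0.003, -1.0]]
ft_force: [-2.6, -0.2, 10.0]
opening: 0.01
```

{"name": "arm_command", "arguments": {
  "motion": [
    [0,0,0,0,0,15,1],
    [0,0,0,0,0,55,1],
    [0,0,0,-5,-20,95,0],
    [0,0,0,-12,-60,130,-1],
    [0,0,0,-18,-100,150,-1],
    [0,0,0,-22,-140,160,-1],
    [0,0,0,-26,-180,160,-1],
    [0,0,0,-30,-210,160,-1],
    [0,0,0,-30,-220,160,-1],
    [0,0,0,-30,-220,160,-1]
  ]
}}

```text
time_s: 6.37
position: [0.4784, 0.0193, 0.2624]
eef_rot: [[0.975, -0.221, 0.003], [-0.221, -0.975, 0.002], [0.002, -0.002, -1.0]]
ft_force: [0.7, -0.2, 0.1]
opening: 0.525
```

```bash
python3 - <<'E'
from h import *
np.set_printoptions(precision=4,suppress=True)
for n in('side','top','wrist'):
    st,p,d=snap(n,n+'4.png');np.savez(n+'4.npz',p=p,d=d);print(n,st['position'])
    c=cam(n,st);P=cloud(c,d)
    if n!='wrist':
        L=P[...,:2]-[.558,.231];ex=np.array([np.cos(-.227),np.sin(-.227)]);xl=L@ex;yl=L@[-ex[1],ex[0]]
        m=(d>0)&(abs(xl)<.085)&(abs(yl)<.1)&(P[...,2]<.2)&(P[...,2]>.05)
        for a,b in((-.085,-.06),(-.06,0),(0,.06),(.06,.085)):
            s=m&(xl>a)&(xl<b)
            if s.sum(): print(a,s.sum(),np.percentile(P[s][:,2],[10,50,90]))
E
```

```text
side [0.4784 0.0193 0.2624]
-0.085 1253 [0.1003 0.1023 0.1044]
-0.06 2863 [0.1003 0.1023 0.1043]
0 2656 [0.1004 0.1023 0.1043]
0.06 1047 [0.1002 0.1023 0.1043]
top [0.4783 0.0211 0.2621]
-0.085 517 [0.0972 0.1012 0.1054]
-0.06 1200 [0.0973 0.1014 0.1055]
0 1189 [0.0969 0.1014 0.1058]
0.06 565 [0.0973 0.1015 0.1058]
wrist [0.4782 0.0223 0.2619]
```

View pics/side4.png

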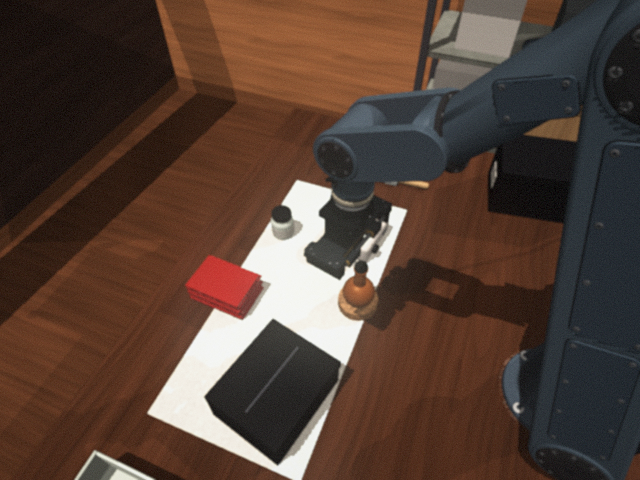

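View pics/wrist4.png

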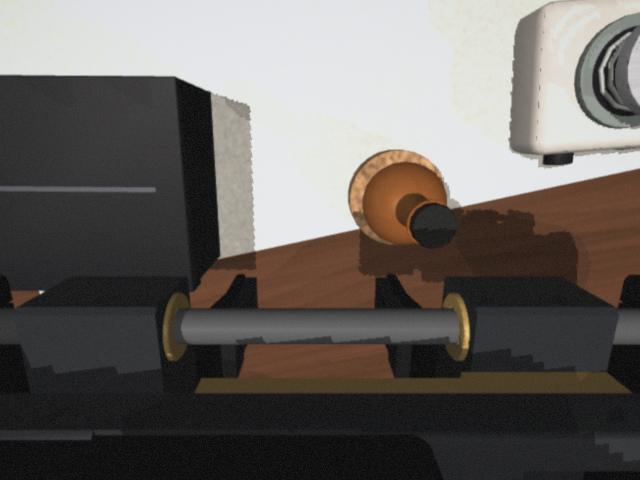

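The lid is shut: its face is level at 0.101–0.102 m from hinge to free edge. The wrist view shows the flask stopper at (433,226) and the mixer's collar at (630,70). I'll cross-check the flask with the wrist camera.

```bash
python3 - <<'E'
from h import *
np.set_printoptions(precision=4,suppress=True)
z=np.load('wrist4.npz');p,d=z['p'],z['d'];st=dict(status.state());st['position']=np.array([.4782,.0223,.2619])
c=cam('wrist',st);P=cloud(c,d);roi=np.zeros(d.shape,bool);roi[140:262,340:470]=1
m=roi&(p.max(2)<60)&(P[...,2]>.155)&(P[...,2]<.17);v,u=np.nonzero(m);print(len(u),u.mean(),v.mean(),np.median(P[m],0),cv2.minEnclosingCircle((P[m][:,:2]*1000).astype(np.float32)))
print(onz(c,u.mean(),v.mean(),.163))
o=[ (n,cam(n),px) for n,px in(('side',(360.4,266.5)),('top',(288.2,298.2)))]
for n,cc,px in o: print(n,tri(c,(u.mean(),v.mean()),cc,px))
m=roi&(P[...,2]>.04)&(P[...,2]<.095);Q=P[m];A=np.c_[2*Q,np.ones(len(Q))];s=np.linalg.lstsq(A,(Q**2).sum(1),rcond=None)[0];print('sphere',s[:3],np.sqrt(s[3]+s[:3]@s[:3]))
m=roi&(P[...,2]>.026)&(P[...,2]<.034);print('cork',cv2.minEnclosingCircle((P[m][:,:2]*1000).astype(np.float32)))
roi[:]=0;roi[:180,500:]=1;m=roi&(P[...,2]>.112)&(P[...,2]<.125);Q=P[m];print('ring',len(Q),Q.min(0),Q.max(0))
print(status.state()['position'])
E
```

```text
1636 433.30195599022005 225.15464547677263 [ 0.4718 -0.0613  0.1611] ((470.8284912109375, -62.09603500366211), 16.484745025634766)
[ 0.4724 -0.0609  0.163 ]
side (array([ 0.4704, -0.0626,  0.1558]), np.float64(0.00040559018291181633))
top (array([ 0.4703, -0.063 ,  0.1553]), np.float64(0.00045631178095271075))
sphere [ 0.4706 -0.0622  0.0587] 0.039567284518157005
cork ((470.97003173828125, -62.01271057128906), 49.68826675415039)
ring 996 [ 0.514  -0.2418  0.112 ] [ 0.5711 -0.2281  0.1193]
[0.4782 0.0231 0.2618]
```

{"name": "arm_command", "arguments": {
  "motion": [
    [0,0,0,-4,-40,0,-1],
    [0,0,0,-8,-80,0,-1],
    [0,0,0,-8,-85,0,-1],
    [0,0,0,-8,-85,0,-1],
    [0,0,0,-8,-85,-20,-1],
    [0,0,0,-8,-85,-50,-1],
    [0,0,0,-8,-85,-80,-1],
    [0,0,0,-8,-85,-80,-1]
  ]
}}

```text
time_s: 7.18
position: [0.4664, -0.0583, 0.1774]
eef_rot: [[0.977, -0.214, -0.01], [-0.214, -0.977, 0.009], [-0.012, -0.007, -1.0]]
ft_force: [-0.6, 0.7, -0.1]
opening: 0.998
```

```bash
python3 - <<'E'
from h import *
st,p,d=snap('wrist','wrist5.png');print(st['position'],st['opening']);snap('side','side5.png')
E
```

```text
[ 0.46637112 -0.05832945  0.17743263] 0.9984756472477494
```

View pics/wrist5.png

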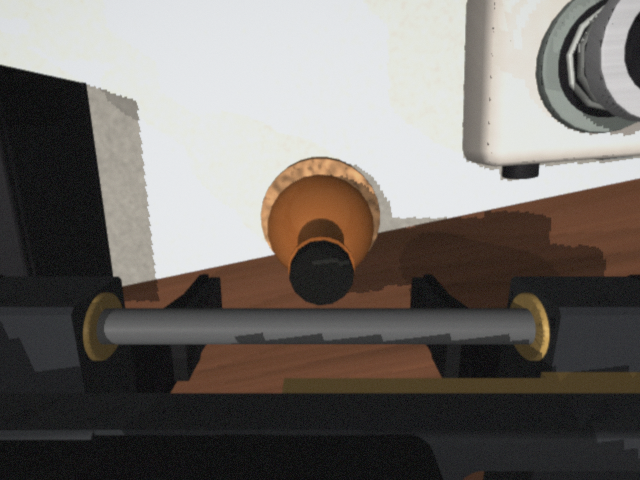

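View pics/side5.png

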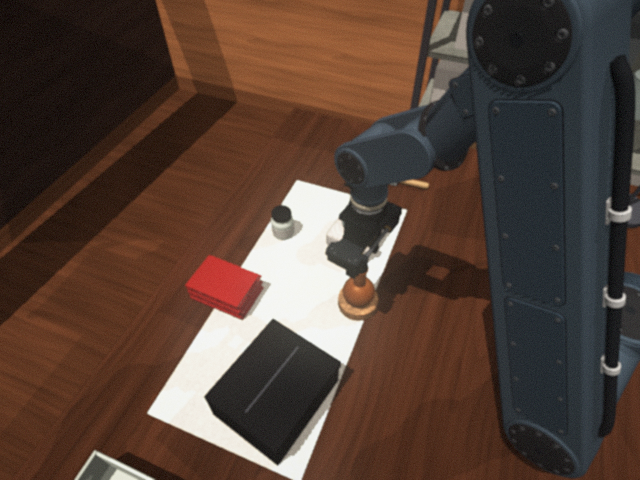

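The stopper sits centred between the open fingers: stopper (322,272), pads at about columns 215 and 415. I'll settle, correct the small offset and go down.

{"name": "arm_command", "arguments": {
  "motion": [
    [-0.5,-0.6,0,4,-4,0,-1],
    [-0.5,-0.6,0,4,-4,0,-1],
    [-0.5,-0.6,0,4,-4,-20,-1],
    [-0.5,-0.6,0,4,-4,-40,-1],
    [-0.5,-0.6,0,4,-4,-55,-1],
    [-0.5,-0.6,0,4,-4,-67,-1],
    [-0.5,-0.6,0,4,-4,-67,-1],
    [-0.5,-0.6,0,4,-4,-67,-1]
  ]
}}

```text
time_s: 7.95
position: [0.4744, -0.0641, 0.1151]
eef_rot: [[0.977, -0.214, 0.01], [-0.214, -0.977, -0.004], [0.011, 0.001, -1.0]]
ft_force: [0.0, -0.7, 0.7]
opening: 1.003
```

{"name": "arm_command", "arguments": {
  "motion": [
    [0.2,0.6,0,-3,2,-3,-1],
    [0.2,0.6,0,-4,2,-5,-1],
    [0.2,0.6,0,-4,2,-5,-1],
    [0.2,0.6,0,-4,2,-5,-1],
    [0.2,0.6,0,-4,2,-5,-1],
    [0.2,0.6,0,-4,2,-5,-1]
  ]
}}

```text
time_s: 8.45
position: [0.4706, -0.0622, 0.1104]
eef_rot: [[0.977, -0.214, 0.0], [-0.214, -0.977, -0.0], [0.0, 0.0, -1.0]]
ft_force: [-0.6, 0.7, -0.2]
opening: 0.999
```

{"name": "arm_command", "arguments": {
  "motion": [
    [0,0,0,0,0,0,1],
    [0,0,0,0,0,0,1],
    [0,0,0,0,0,0,1],
    [0,0,0,0,0,0,1],
    [0,0,0,0,0,0,1],
    [0,0,0,0,0,0,1],
    [0,0,0,0,0,0,1],
    [0,0,0,0,0,0,1]
  ],
  "squeeze": 30
}}

```text
time_s: 9.12
position: [0.4706, -0.0622, 0.1103]
eef_rot: [[0.977, -0.214, 0.0], [-0.214, -0.977, -0.0], [0.0, 0.0, -1.0]]
ft_force: [0.3, 0.4, 0.6]
opening: 0.479
```

{"name": "arm_command", "arguments": {
  "motion": [
    [0,0,0,0,0,0,1],
    [0,0,0,0,0,0,1],
    [0,0,0,0,0,5,1],
    [0,0,0,0,0,15,1],
    [0,0,0,0,0,30,1],
    [0,0,0,0,0,45,1],
    [0,0,0,0,0,60,1],
    [0,0,0,0,0,60,1]
  ]
}}

```text
time_s: 9.78
position: [0.4718, -0.0625, 0.1725]
eef_rot: [[0.977, -0.214, 0.004], [-0.214, -0.977, -0.002], [0.005, 0.001, -1.0]]
ft_force: [0.9, 0.0, -4.2]
opening: 0.367
```

```bash
python3 - <<'E'
from h import *
st,p,d=snap('wrist','wrist6.png');print(st['position'],st['opening']);snap('side','side6.png')
E
```

```text
[ 0.47181181 -0.06254291  0.17245756] 0.36672439868996026
```

View pics/side6.png

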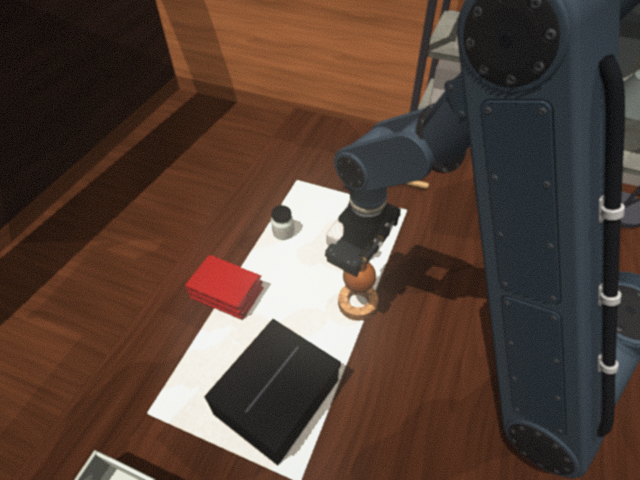

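View pics/wrist6.png

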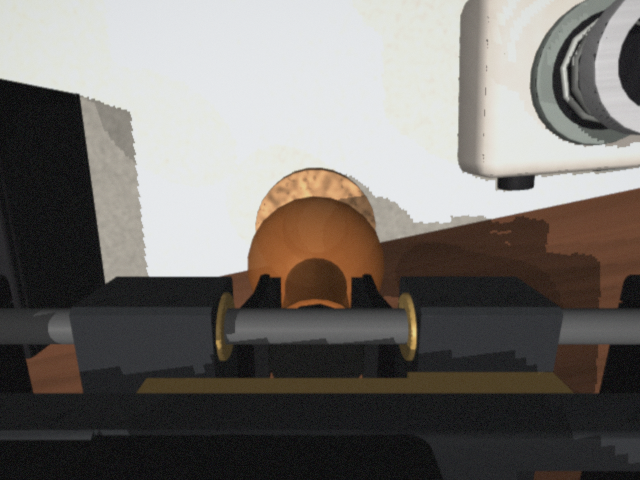

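The flask is off the cork ring, which now shows empty at (357,303) in the side view. I'll carry it to above the cradle.

{"name": "arm_command", "arguments": {
  "motion": [
    [0,0,0,0,0,10,1],
    [0,0,0,0,0,25,1],
    [0,0,0,3,-8,45,1],
    [0,0,0,8,-24,60,1],
    [0,0,0,15,-45,70,1],
    [0,0,0,24,-70,77,1],
    [0,0,0,34,-100,77,1],
    [0,0,0,44,-130,77,1],
    [0,0,0,52,-152,77,1],
    [0,0,0,58,-168,77,1]
  ]
}}

```text
time_s: 10.72
position: [0.5285, -0.2323, 0.2454]
eef_rot: [[0.976, -0.216, -0.001], [-0.216, -0.976, 0.0], [-0.001, 0.0, -1.0]]
ft_force: [1.1, 0.6, -3.4]
opening: 0.37
```

```bash
python3 - <<'E'
from h import *
np.set_printoptions(precision=4,suppress=True)
st,p,d=snap('wrist','wrist7.png');np.savez('wrist7.npz',p=p,d=d);print(st['position'],st['opening'],st['eef_rot'][:,2])
c=cam('wrist',st);P=cloud(c,d);hsv=cv2.cvtColor(p,cv2.COLOR_BGR2HSV)
m=(d>0)&(hsv[...,0]>3)&(hsv[...,0]<17)&(hsv[...,1]>140)&(P[...,2]>.13);m[280:]=0
Q=P[m]
for k in range(3):
    A=np.c_[2*Q,np.ones(len(Q))];s=np.linalg.lstsq(A,(Q**2).sum(1),rcond=None)[0];r=np.sqrt(s[3]+s[:3]@s[:3]);e=abs(np.linalg.norm(Q-s[:3],axis=1)-r);print(len(Q),s[:3],r);Q=Q[e<.004]
R=np.array(st['eef_rot']);print('bulb in tool',R.T@(s[:3]-st['position']))
m=(d>0)&(P[...,2]>.113)&(P[...,2]<.124);Q=P[m];print('ring',len(Q),cv2.minEnclosingCircle((Q[:,:2]*1000).astype(np.float32)),np.median(Q[:,2]))
st,p,d=snap('side','side7.png');print(st['position'])
E
```

```text
[ 0.5285 -0.2323  0.2454] 0.3696375970169415 [-0.0011  0.     -1.    ]
8786 [ 0.5336 -0.2343  0.2074] 0.03054055995903554
6331 [ 0.5302 -0.2332  0.1985] 0.036276439625883145
6226 [ 0.5296 -0.233   0.1965] 0.03763420412482341
bulb in tool [0.0013 0.0004 0.0489]
ring 2926 ((543.0128784179688, -269.53857421875), 39.953792572021484) 0.11716503682700133
[ 0.5298 -0.2355  0.2454]
```

View pics/wrist7.png

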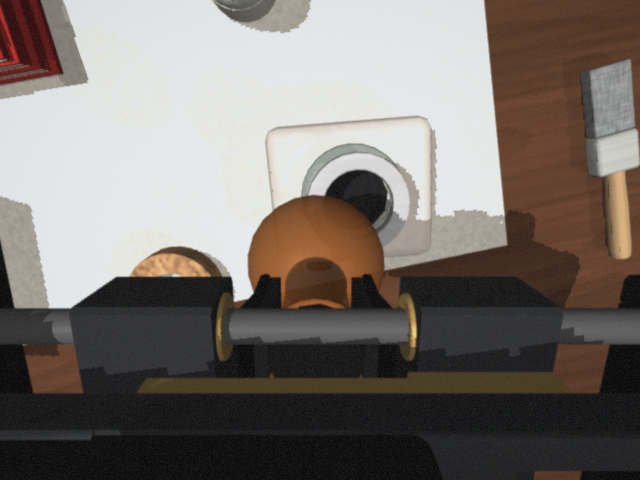

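View pics/side7.png

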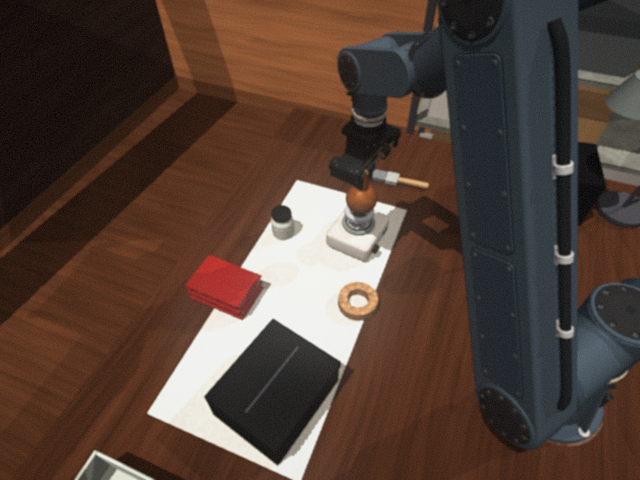

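Flask hangs upright: its bulb centre is within 1 mm of the tool axis, 49 mm below the TCP, and the ring is at (355,195) in the wrist view. The ring centre comes to (0.542, -0.268).

{"name": "arm_command", "arguments": {
  "motion": [
    [0,0,0,6,-16,0,1],
    [0,0,0,12,-32,0,1],
    [0,0,0,12,-32,0,1],
    [0,0,0,12,-32,0,1],
    [0,0,0,12,-32,-10,1],
    [0,0,0,12,-32,-20,1],
    [0,0,0,12,-32,-30,1],
    [0,0,0,12,-32,-38,1],
    [0,0,0,12,-32,-38,1],
    [0,0,0,12,-32,-38,1]
  ]
}}

```text
time_s: 11.65
position: [0.5405, -0.2644, 0.2063]
eef_rot: [[0.976, -0.217, -0.002], [-0.217, -0.976, 0.0], [-0.002, 0.0, -1.0]]
ft_force: [0.1, -0.5, -4.4]
opening: 0.363
```

```bash
python3 - <<'E'
from h import *
np.set_printoptions(precision=4,suppress=True)
st,p,d=snap('wrist','wrist8.png');print(st['position'],st['opening'],st['eef_rot'][:,2],st['ft_force'])
c=cam('wrist',st);P=cloud(c,d)
m=(d>0)&(P[...,2]>.114)&(P[...,2]<.122)&(p[...,0]>90);Q=P[m];print('ring',len(Q),cv2.minEnclosingCircle((Q[:,:2]*1000).astype(np.float32)))
E
```

```text
[ 0.5405 -0.2644  0.2063] 0.3631227144970095 [-0.0019  0.0004 -1.    ] [ 0.0522 -0.479  -4.4425]
ring 1139 ((553.7166137695312, -275.0255126953125), 37.37520217895508)
```

View pics/wrist8.png

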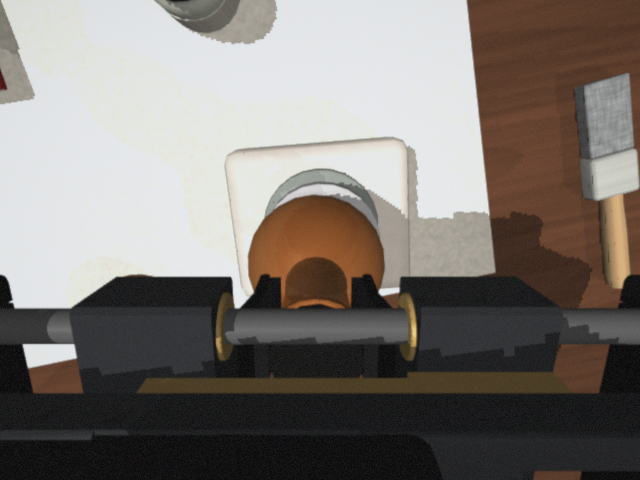

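The ring's visible arc is centred a few pixels right of the bulb (about 322 against 317), which agrees with the remaining -3 mm in y. I'll correct that, then go down slowly.

{"name": "arm_command", "arguments": {
  "motion": [
    [0,0,0,1,-3,0,1],
    [0,0,0,1,-3,0,1],
    [0,0,0,1,-3,-2,1],
    [0,0,0,1,-3,-4,1],
    [0,0,0,1,-3,-6,1],
    [0,0,0,1,-3,-8,1],
    [0,0,0,1,-3,-9,1],
    [0,0,0,1,-3,-9,1],
    [0,0,0,1,-3,-9,1]
  ]
}}

```text
time_s: 12.45
position: [0.5423, -0.2683, 0.1987]
eef_rot: [[0.976, -0.217, 0.0], [-0.217, -0.976, -0.002], [0.001, 0.002, -1.0]]
ft_force: [-0.3, -0.3, -0.4]
opening: 0.37
```

{"name": "arm_command", "arguments": {
  "motion": [
    [0,0,0,0,0,-1,1],
    [0,0,0,0,0,-2,1],
    [0,0,0,0,0,-3,1],
    [0,0,0,0,0,-4,1],
    [0,0,0,0,0,-4,1],
    [0,0,0,0,0,-4,1]
  ]
}}

```text
time_s: 12.95
position: [0.5424, -0.2685, 0.1948]
eef_rot: [[0.976, -0.217, 0.001], [-0.217, -0.976, -0.002], [0.001, 0.002, -1.0]]
ft_force: [-1.8, -0.4, 2.2]
opening: 0.368
```

Contact: the support went from -4.2 N to +2.2 N, so the spring has engaged at TCP z of about 0.198. Continue pressing, then check.

{"name": "arm_command", "arguments": {
  "motion": [
    [0,0,0,-1,0,-1,1],
    [0,0,0,-1,0,-2,1],
    [0,0,0,-1,0,-3,1],
    [0,0,0,-1,0,-4,1],
    [0,0,0,-1,0,-5,1],
    [0,0,0,-1,0,-6,1],
    [0,0,0,-1,0,-7,1],
    [0,0,0,-1,0,-8,1],
    [0,0,0,-1,0,-8,1],
    [0,0,0,-1,0,-8,1]
  ]
}}

```text
time_s: 13.78
position: [0.5416, -0.2685, 0.187]
eef_rot: [[0.976, -0.217, 0.001], [-0.217, -0.976, -0.002], [0.002, 0.002, -1.0]]
ft_force: [-0.4, -0.3, 5.1]
opening: 0.367
```

```bash
cat > chk.py <<'E'
from h import *
import sys
np.set_printoptions(precision=4,suppress=True)
k=sys.argv[1]
st,p,d=snap('side','side%s.png'%k);print(st['position'],st['opening'],st['ft_force'],st['moment'])
c=cam('side');P=cloud(c,d);r=np.linalg.norm(P[...,:2]-[.5415,-.267],axis=-1)
hsv=cv2.cvtColor(p,cv2.COLOR_BGR2HSV)
m=(d>0)&(r<.043)&(P[...,2]>.085)&(P[...,2]<.13)&(hsv[...,1]<60)
z=P[m][:,2];print('ring px',m.sum(),np.percentile(z,[50,80,90,95]));print(np.histogram(z,np.arange(.084,.132,.003)))
m=(d>0)&(r<.08)&(P[...,2]>.09)&(hsv[...,0]<17)&(hsv[...,1]>140)
Q=P[m]
for i in range(3):
    A=np.c_[2*Q,np.ones(len(Q))];s=np.linalg.lstsq(A,(Q**2).sum(1),rcond=None)[0];R=np.sqrt(s[3]+s[:3]@s[:3]);e=abs(np.linalg.norm(Q-s[:3],axis=1)-R);Q=Q[e<.004]
print('bulb',len(Q),s[:3],R)
a=cv2.resize(p[150:290,300:440],None,fx=4,fy=4,interpolation=cv2.INTER_CUBIC);cv2.imwrite('pics/zoom%s.png'%k,a)
st,p,d=snap('wrist','wrist%s.png'%k)
c=cam('wrist',st);P=cloud(c,d);hsv=cv2.cvtColor(p,cv2.COLOR_BGR2HSV)
m=(d>0)&(hsv[...,0]<17)&(hsv[...,1]>140)&(P[...,2]>.1);m[280:]=0;Q=P[m]
for i in range(3):
    A=np.c_[2*Q,np.ones(len(Q))];s=np.linalg.lstsq(A,(Q**2).sum(1),rcond=None)[0];R=np.sqrt(s[3]+s[:3]@s[:3]);e=abs(np.linalg.norm(Q-s[:3],axis=1)-R);Q=Q[e<.004]
print('bulb wrist',len(Q),s[:3],R,'tool',np.array(st['eef_rot']).T@(s[:3]-st['position']))
E
python3 chk.py 9
```

```text
[ 0.5416 -0.2685  0.187 ] 0.36733391814032357 [-0.3801 -0.3278  5.1388] [ 0.1333  0.0966 -0.0184]
ring px 246 [0.1061 0.1087 0.1134 0.1227]
(array([ 0,  0,  2,  8, 23, 22, 32, 88, 45,  1,  2,  7,  3,  5,  6]), array([0.084, 0.087, 0.09 , 0.093, 0.096, 0.099, 0.102, 0.105, 0.108,
       0.111, 0.114, 0.117, 0.12 , 0.123, 0.126, 0.129]))
bulb 141 [ 0.537  -0.2017  0.2959] 0.14300114550709644
bulb wrist 4889 [ 0.5442 -0.2695  0.1413] 0.03548782408897264 tool [0.0027 0.0003 0.0457]
```

View pics/zoom9.png

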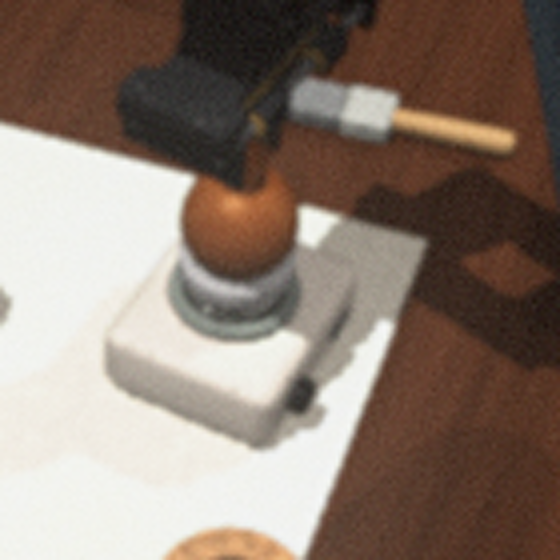

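View pics/wrist9.png

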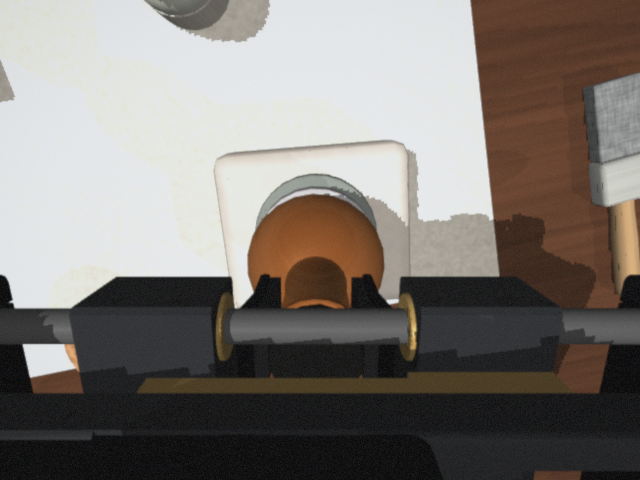

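The bulb is seated in the ring (zoom: bulb (240,215) over ring (238,285)). Ring height, force and TCP travel all give about 11 mm of travel. Pressing 6 mm more.

{"name": "arm_command", "arguments": {
  "motion": [
    [0,0,0,0,0,-1,1],
    [0,0,0,0,0,-2,1],
    [0,0,0,0,0,-3,1],
    [0,0,0,0,0,-4,1],
    [0,0,0,0,0,-5,1],
    [0,0,0,0,0,-6,1],
    [0,0,0,0,0,-6,1],
    [0,0,0,0,0,-6,1],
    [0,0,0,0,0,-6,1]
  ]
}}

```text
time_s: 14.63
position: [0.5418, -0.2687, 0.1816]
eef_rot: [[0.976, -0.217, 0.002], [-0.217, -0.976, -0.003], [0.002, 0.002, -1.0]]
ft_force: [-0.2, 0.1, 6.4]
opening: 0.369
```

```bash
python3 chk.py 10; python3 - <<'E'
from h import *
np.set_printoptions(precision=4,suppress=True)
st,p,d=snap('top','top10.png');snap('side','side10b.png')
c=cam('top');P=cloud(c,d);L=P[...,:2]-[.558,.231]
m=(d>0)&(np.linalg.norm(L,axis=-1)<.08);print('lid z',np.percentile(P[m][:,2],[5,50,95]),status.state()['ft_force'],status.state()['position'])
E
```

```text
[ 0.5418 -0.2687  0.1816] 0.3686710895655723 [-0.159   0.0885  6.4482] [0.2135 0.0884 0.0189]
ring px 251 [0.1012 0.1038 0.1135 0.1191]
(array([ 0,  6, 18, 24, 30, 69, 66,  3,  5,  6,  8,  4,  5,  4,  1]), array([0.084, 0.087, 0.09 , 0.093, 0.096, 0.099, 0.102, 0.105, 0.108,
       0.111, 0.114, 0.117, 0.12 , 0.123, 0.126, 0.129]))
bulb 137 [ 0.5249 -0.199   0.2952] 0.14846546859880078
bulb wrist 4920 [ 0.5442 -0.2695  0.1358] 0.035682487710377665 tool [0.0024 0.0002 0.0459]
lid z [0.0959 0.1014 0.107 ] [-1.1063  0.1188  6.5105] [ 0.5418 -0.2687  0.1816]
```

View pics/zoom10.png

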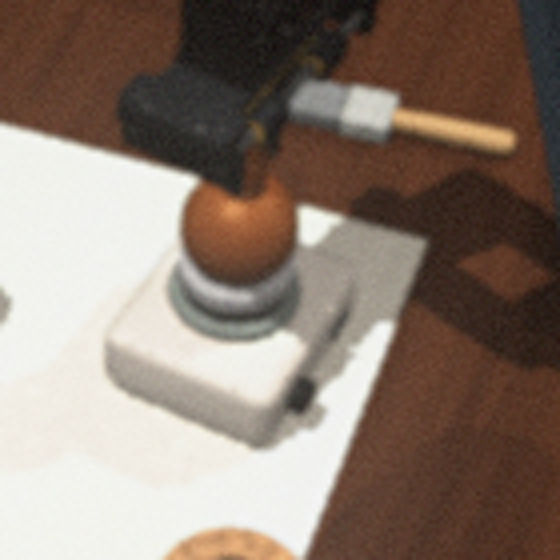

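View pics/top10.png

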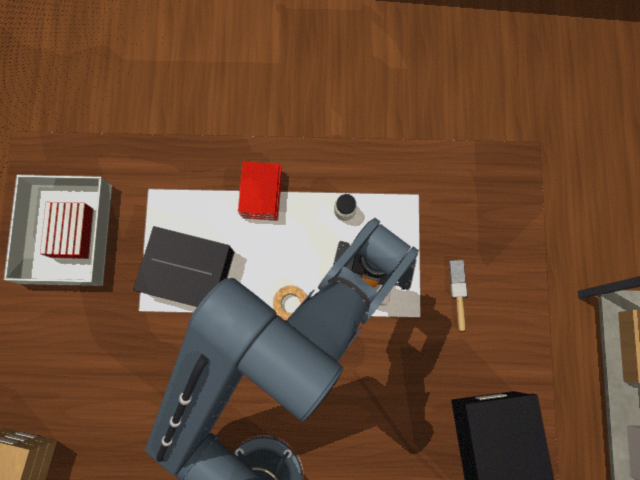

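Jar, brush and booklets are in their starting places and the lid is shut. The cradle is about 16 mm down. I'll take 1 mm more and settle.

{"name": "arm_command", "arguments": {
  "motion": [
    [0,0,0,0,0,-1,1],
    [0,0,0,0,0,-1,1],
    [0,0,0,0,0,-1,1],
    [0,0,0,0,0,-1,1],
    [0,0,0,0,0,-1,1],
    [0,0,0,0,0,-1,1],
    [0,0,0,0,0,-1,1],
    [0,0,0,0,0,-1,1]
  ]
}}

```text
time_s: 15.5
position: [0.542, -0.2687, 0.1813]
eef_rot: [[0.976, -0.217, 0.002], [-0.217, -0.976, -0.003], [0.003, 0.002, -1.0]]
ft_force: [-0.8, 0.6, 6.1]
opening: 0.366
```

```bash
python3 chk.py 11; python3 -c "
from h import *
s=status.state();print(s['time_s'],s['position'],s['ft_force'],s['opening'])
workorder.hand_in()"
```

```text
[ 0.542  -0.2687  0.1813] 0.3664557698415018 [-0.7803  0.6005  6.083 ] [0.2294 0.1487 0.0294]
ring px 251 [0.1008 0.1034 0.1128 0.1189]
(array([ 3,  6, 19, 21, 34, 81, 49,  3,  7,  6,  6,  5,  3,  2,  4]), array([0.084, 0.087, 0.09 , 0.093, 0.096, 0.099, 0.102, 0.105, 0.108,
       0.111, 0.114, 0.117, 0.12 , 0.123, 0.126, 0.129]))
bulb 147 [ 0.5378 -0.2058  0.2927] 0.14331260395264778
bulb wrist 4969 [ 0.5441 -0.2695  0.1349] 0.03597648328599361 tool [0.0021 0.0002 0.0464]
15.6 [ 0.54197057 -0.26872976  0.1812523 ] [-0.64347376  0.10651646  7.1001986 ] 0.36743382466300734
the job is handed in; nothing more can be done
```

I shut the lid, moved the flask to the mixer and handed the job in at 15.6 s, with the arm still gripping the flask and holding the cradle down.

- **Lid:** I pushed it down slowly along its arc until it met its stop at about 10 N. Two cameras showed it level at 0.101–0.102 m from hinge to free edge, so it is fully shut.
- **Flask:** I gripped it by the neck at 30 N and lifted it upright, with the bulb within about 1–2 mm of the tool axis. It settled into the cradle with little side force.
- **Cradle:** I pressed it about 16 mm down out of 20 mm. Finger travel, ring height in the side view, and force (about 6–7 N plus the flask's weight) agree to within 1 mm or so.
- **Bystanders:** Booklets, jar and brush were unmoved in the top view taken just before the last small press.

**Checks that disagreed:**
- The last commanded 1 mm of press only moved the arm 0.3–0.4 mm.
- The side camera's ball fit of the partly hidden bulb was unusable, so I relied on the wrist camera and the ring height. The wrist fit also gave a radius of 36 mm instead of 40 mm.
- The side and top cameras differed by about 4 mm in y, so I used a value between them.
- The gripper read about 32 mm on the 29 mm neck; the grip stayed steady throughout, and I did not find out why.

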